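Unlatch the wide terminal box and push its cover off

TASK

Open the wider of the two terminal boxes: press its snap tab fully down while the cover is still in its seat, then push the released cover along its rails, over the tab and right off the box, until it lies flat on the table in front with no part of it still on the box or tab. Only press and push, do not pinch, lift or carry the cover; leave the narrower box shut and latched, and do not disturb the vials, bottle and puck standing around.

Things in the scene. Friction and masses are not known exactly. Their poses are not given: they have to be found in the camera images.
- wide_box: the wider of two fixed black terminal boxes, 76 mm long (x) by 84 mm wide. Origin on the table below the seat's middle, z up; +x is the way the cover slides off, onto free table. Seat 14 mm above the table, from x = -40 to +36 mm, between side rails 19 mm high; at x = -40 to -12 lips (22.5 mm high) overlap the cover's edges, so it is held down until it has slid 25 mm.
- wide_cover: loose grey cover of that box, 70 mm long (x) by 68 mm wide, 10 mm thick, 0.12 kg, with an upright push ridge across its rear end. Origin at the middle of its underside, axes as the box's; seated it lies at x = +1 mm in the box frame, underside 14 mm above the table, with 1 mm play to the tab and at the sides.
- wide_ridge (a point): middle of the rear (-x) face of the push ridge on that cover, 35 mm behind the cover's origin and 14 mm above its underside. The ridge is 52 mm wide and 7 mm thick; its top is 22 mm above the underside. A finger can reach the rear face down to the seat; two small rear stops (20 mm high) stand only more than 27 mm off the middle line.
- wide_tab_top (a point): point to press: top of the ribbed grey snap tab at the front (+x) end of that box, 22 mm above the table when out. The tab is 30 mm wide and 28 mm long (box x = 37 to 65 mm); this point is at box x = 55 mm, 19 mm ahead of the seated cover's front edge.
- wide_tab (a joint): how far that tab is pressed straight down, m: near 0 = out, its top 8 mm above the seat and blocking the cover; 0.010 = fully in, top 2 mm below the seat (12 mm above the table). It resists with about 4 N all the way and stays where it is left (no spring back).
- narrow_box: the narrower of two fixed black terminal boxes, 76 mm long (x) by 62 mm wide. Origin on the table below the seat's middle, z up; +x is the way the cover slides off, onto free table. Seat 14 mm above the table, from x = -40 to +36 mm, between side rails 19 mm high; at x = -40 to -12 lips (22.5 mm high) overlap the cover's edges, so it is held down until it has slid 25 mm.
- narrow_cover: loose grey cover of that box, 70 mm long (x) by 46 mm wide, 10 mm thick, 0.12 kg, with an upright push ridge across its rear end. Origin at the middle of its underside, axes as the box's; seated it lies at x = +1 mm in the box frame, underside 14 mm above the table, with 1 mm play to the tab and at the sides.
- narrow_ridge (a point): middle of the rear (-x) face of the push ridge on that cover, 35 mm behind the cover's origin and 14 mm above its underside. The ridge is 30 mm wide and 7 mm thick; its top is 22 mm above the underside. A finger can reach the rear face down to the seat; two small rear stops (20 mm high) stand only more than 16 mm off the middle line.
- narrow_tab_top (a point): point to press: top of the ribbed grey snap tab at the front (+x) end of that box, 22 mm above the table when out. The tab is 30 mm wide and 28 mm long (box x = 37 to 65 mm); this point is at box x = 55 mm, 19 mm ahead of the seated cover's front edge.
- narrow_tab (a joint): how far that tab is pressed straight down, m: near 0 = out, its top 8 mm above the seat and blocking the cover; 0.010 = fully in, top 2 mm below the seat (12 mm above the table). It resists with about 4 N all the way and stays where it is left (no spring back).
- stain_vial: small brown vial with black cap, 25 mm across, 48 mm high; bystander standing loose near a box. Origin at the centre of its underside.
- scint_vial: clear vial with white cap, 28 mm across, 62 mm high; bystander standing loose near a box. Origin at the centre of its underside.
- drop_bottle: white bottle with blue cap, 33 mm across, 64 mm high; bystander standing loose near a box. Origin at the centre of its underside.
- block_puck: round puck with pegs, 36 mm across, 22 mm high; bystander standing loose near a box. Origin at the centre of its underside.

How it is judged:
By the outcome, as a careful person would: the job done as asked, in the order asked, and still so for the second after the job is handed in, with the robot touching nothing.
It also fails if it takes over 42 s, if anything falls off the work surface, if the arm or the gripper's body presses on something with over 40 N, if the wrist force passes 120 N, or if a joint passes its speed limit or range.

ROBOT

A 6-joint arm with a two-finger parallel gripper is mounted at the origin on a cart in front of the work surface, level with it; the furniture and walls round the work are solid. World frame = base frame: x ahead of the robot, y to its left, z up, the work surface at z = 0. Lengths are in m, angles in degrees, forces in N, time in s.
With the tool pointing down it reaches from about 0.225 to 0.875 m from the base axis. Payload 3.4 kg.
Tool frame: the origin (TCP) lies on the mounting face of the last link; the fingertips stand 173 mm ahead of it and the grasp point (between the pads) lies ctrl.pinch_z ahead of it (ctrl.pinch_z is the distance from the TCP to the grasp point, in m); z points along the fingers, y is the line along which they close (so a half turn about z gives the same grasp; the last joint's range is limited). The gripper opens to 85 mm and grips with 20 to 120 N. Pads are 22 mm wide; open, the fingers measure 114 mm over their backs; the gripper's body (76 mm by 85 mm) begins 54 mm behind the grasp point. The pads swing forward as they close: fully open they stand 13 mm farther back than shut.
Start: joints at [57.926, 15.808, 86.224, -0, 77.962, -6.933], TCP at [0.244, 0.521, 0.405] pointing down, gripper open.
Joint ranges: [-165.64, 165.64], [-43.16, 119.46], [12.63, 154.43], [-67.54, 247.53], [6.08, 155.33], [-154.97, 154.97]. Speed limits (degrees/s): [147.25, 147.25, 180, 180, 180, 180].

INTERFACE

Orientations are given as a 3x3 rotation matrix whose columns are the frame's x, y, z axes.
In Python, from rig import readout, grab_frame, camera_info, job, spot_in, regions_of, ctrl gives the robot as it stands.
- The arm moves only by the shell command python3 -m creep 'ROWS' [OPENING] [FORCE]. ROWS is JSON, a list of rows, each a list of 6 numbers: the shift along the tool's x, y, z each as a share of 0.1 m, from -1 to 1, then the turn, a rotation vector about the tool's x, y, z each as a share of 1.5 rad, from -1 to 1. A call has exactly 5 rows; each row shifts and turns the commanded pose from where the row before left it, along the tool's axes as they then stand; what a row does not reach is not made up. A row lasts 1/10 s, in which the tool goes at most 50 mm and 8.59 degrees, less where a joint would pass 70% of its speed; a pose out of reach is approached as far as the arm can. A call with a number of a shift or a turn outside -1 to 1 is refused whole. A call with a gripper value outside its range is refused whole. OPENING is the finger opening in mm, from 0 to 85.4, set as the call begins (- or left out, the last holds). The fingers move at their own pace and stop on an object; FORCE is the grip in N (left out, the last holds). Time passes only in rows, so rows that do not move let the fingers close, or fill a call up. It gives the time, the measured TCP pose, the force, the opening and the grip force at its end, in the units of the state.
- readout.read_state(): the state, without advancing time (a new reading comes with each control period).
- grab_frame(name): name is "scene" or "top"; returns the picture (384x512x3 uint8, red, green, blue); there is no depth.
- camera_info(name): a dict with "mtx" (3x3 intrinsics, pixels), "origin" and "attitude" of the camera in the world. Camera axes: x right, y up, looking along -z (the intrinsics and any distortion apply to the point x, -y, -z); pixel columns grow to the right and rows downward; lengths in m; the calibration is good to about 2 mm. A picture is of the moment at which its call begins. camera_info takes no time and is no camera call.
- job.finish_job(): hands the job in; it is judged then, once.
Trained networks look in the newest picture that a camera, given by its name, has taken for a name from the list of things; names that differ only in an ending like _2 or _b are one class to them, and where a whole thing is asked for, a point or a joint stands for the part that bears it (a point fixed in the world has none). Each returns a list of dicts, best first, with "confidence" (0 to 1); they miss things now and then, are a little off and sometimes report something else, mostly with a low value. They report only what shows in the picture. A call takes as long as a camera call.
- spot_in(name, camera): "uv" ([column, row] in pixels, amid what is visible of it).
- regions_of(name, camera): "mask" (384x512 bool, what is visible of it) and "uv" ([column, row] in pixels, amid what is visible of it).
The state is a dict: "clock": time; "q": joint angles; "dq": joint speeds; "effort": joint torques, N m; "position": TCP position; "ee_rot": TCP orientation; "force": force on the tool from outside, world axes, zero at the start; "torque": the same for the moment, N m; "grip_width": finger opening in m; "grip_force": force on a finger pad.
Only numpy, scipy, OpenCV 4.12 (cv2) and the standard library are available. Lean on these libraries where they do the work, as an engineer would, in place of code of your own. Each camera call takes 0.05 s, during which the arm holds its last target. There are 200 camera calls.

## Working session

There is one attempt and no reset: what is moved stays moved. The work goes in short steps, Python scripts to look and compute and a shell command to move; the robot and the scene stay as the last step left them, time stands still between calls to the robot, and variables do not carry over. Pictures are saved under pics/ and viewed, at most 10 in all, crops included, and the job is handed in when it is done.

```bash
mkdir -p pics; cat > h.py <<'E'
import numpy as np,cv2
from rig import readout, grab_frame, camera_info, job, spot_in, regions_of, ctrl
def ray(uv,cam,z):
    c=camera_info(cam);K=np.array(c["mtx"]);R=np.array(c["attitude"]);o=np.array(c["origin"])
    d=np.linalg.solve(K,[uv[0],uv[1],1.]);d=R@(d*[1,-1,-1])
    return o+d*(z-o[2])/d[2]
def proj(p,cam):
    c=camera_info(cam);K=np.array(c["mtx"]);R=np.array(c["attitude"]);o=np.array(c["origin"])
    q=(R.T@(np.array(p)-o))*[1,-1,-1];q=K@q;return q[:2]/q[2]
def save(cam,n):
    im=grab_frame(cam);cv2.imwrite(f"pics/{n}.png",im[:,:,::-1]);return im
E
python3 - <<'E'
from h import *
s=readout.read_state();print(s,ctrl.pinch_z)
for c in("top","scene"):
    save(c,c+"0");print(c,camera_info(c))
for n,z in [("wide_box",.019),("wide_cover",.024),("wide_ridge",.028),("wide_tab_top",.022),("narrow_box",.019),("narrow_cover",.024),("narrow_tab_top",.022),("stain_vial",.048),("scint_vial",.062),("drop_bottle",.064),("block_puck",.022)]:
    for r in spot_in(n,"top")[:2]: print(n,np.round(r["uv"]),round(r["confidence"],2),ray(r["uv"],"top",z).round(3))
E
```

```text
{'clock': 0.0, 'q': array([ 5.79257491e+01,  1.58480780e+01,  8.62941400e+01, -7.70481464e-04,
        7.79603599e+01, -6.93287284e+00]), 'dq': array([-0.00300827,  0.06410954, -0.01551435, -0.0383775 , -0.04214794,
        0.07440502]), 'effort': array([ 2.13787753e-03, -4.16780806e+01, -2.45812440e+01,  2.45971989e-05,
        1.07050900e-02,  1.96408777e-06]), 'position': array([0.24419195, 0.5203519 , 0.40384239]), 'ee_rot': array([[-9.05263314e-01,  4.24849913e-01, -9.39548152e-04],
       [ 4.24850904e-01,  9.05262054e-01, -1.52403128e-03],
       [ 2.03052732e-04, -1.77881749e-03, -9.99998397e-01]]), 'force': array([-0.06091594, -0.51863485, -0.08924585]), 'torque': array([ 0.01547902, -0.02159487, -0.05268711]), 'grip_force': 0.0, 'grip_width': 0.08538985746508666} 0.1547
top {'mtx': array([[485.62940654,   0.        , 253.8960573 ],
       [  0.        , 485.62940654, 191.67053233],
       [  0.        ,   0.        ,   1.        ]]), 'origin': array([ 0.43162905, -0.09495276,  1.00856992]), 'attitude': array([[-0.00687536,  0.99868698, -0.05076468],
       [-0.99997462, -0.
[... 361 characters left out ...]
       [-0.78119043, -0.42633947,  0.45604403],
       [-0.0140399 ,  0.74231001,  0.66990949]])}
wide_box [210. 231.] 0.71 [ 0.402 -0.007  0.019]
wide_cover [201. 216.] 0.97 [0.432 0.01  0.024]
wide_tab_top [179. 216.] 0.7 [0.434 0.055 0.022]
narrow_box [335. 195.] 0.71 [ 0.474 -0.262  0.019]
narrow_box [179. 217.] 0.37 [0.432 0.055 0.019]
narrow_cover [344. 207.] 0.86 [ 0.449 -0.279  0.024]
narrow_tab_top [206. 229.] 0.72 [0.406 0.001 0.022]
narrow_tab_top [316. 206.] 0.51 [ 0.451 -0.223  0.022]
stain_vial [147. 184.] 0.54 [0.498 0.114 0.048]
scint_vial [202. 177.] 0.67 [0.51  0.005 0.062]
drop_bottle [306. 169.] 0.47 [ 0.522 -0.199  0.064]
block_puck [349. 178.] 0.6 [ 0.509 -0.292  0.022]
```

View pics/top0.png

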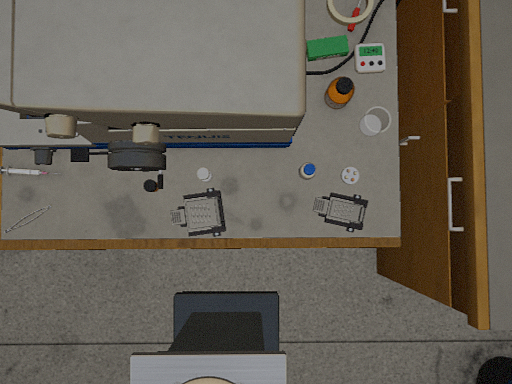

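View pics/scene0.png

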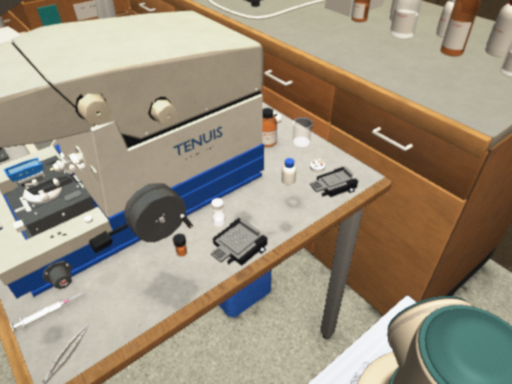

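The top view shows the wide box around (203,213), with its tab to the left at (178,216), pointing toward world +y. The narrow box is at (345,208). The stain vial (151,185) and scint vial (204,174) stand on the far side, and the microscope knob is at (135,155).

```bash
python3 - <<'E'
from h import *
save("top","t");grab_frame("scene")
im=cv2.imread("pics/t.png")
for n in("wide_cover","wide_tab","wide_box"):
    for r in regions_of(n,"top")[:2]:
        m=r["mask"].astype(np.uint8);c=max(cv2.findContours(m,0,2)[0],key=cv2.contourArea)
        rect=cv2.minAreaRect(c);print(n,r["confidence"],m.sum(),np.round(r["uv"],1),rect)
        b=cv2.boxPoints(rect);print([ray(p,"top",.024 if 'box' not in n else .019)[:2].round(4).tolist() for p in b])
cv2.imwrite("pics/crop.png",cv2.resize(im[165:245,135:235],None,fx=7,fy=7,interpolation=cv2.INTER_CUBIC))
E
```

```text
wide_cover 0.68 1139 [200.8 217. ] ((202.14935302734375, 212.6795654296875), (34.641204833984375, 35.857704162597656), 79.99201965332031)
[[0.4683, 0.0498], [0.4805, -0.0218], [0.4113, -0.0338], [0.3993, 0.0376]]
wide_cover 0.68 734 [346.6 209.8] ((345.5000305175781, 211.00003051757812), (35.89527130126953, 22.070741653442383), 14.03624439239502)
[[0.4286, -0.2416], [0.4719, -0.2531], [0.4538, -0.3235], [0.4105, -0.3118]]
wide_tab 0.56 234 [177.1 216.2] ((178.5, 217.0), (16.0, 15.0), 90.0)
[[0.4477, 0.071], [0.4475, 0.0406], [0.4151, 0.0406], [0.4153, 0.071]]
wide_tab 0.3 1022 [201.5 211.6] ((202.04617309570312, 213.3692626953125), (32.24903106689453, 33.73744583129883), 82.87498474121094)
[[0.4668, 0.0461], [0.4749, -0.0218], [0.41, -0.0297], [0.4021, 0.038]]
wide_box 0.85 858 [211.4 228.2] ((204.1228485107422, 212.5443572998047), (47.84648895263672, 38.32392883300781), 83.2901611328125)
[[0.4842, 0.0489], [0.4929, -0.0288], [0.3961, -0.0398], [0.3876, 0.0375]]
wide_box 0.26 203 [178.2 217.1] ((177.70999145507812, 216.46998596191406), (14.707822799682617, 14.000715255737305), 81.8698959350586)
[[0.4454, 0.0744], [0.4492, 0.0462], [0.4196, 0.042], [0.4158, 0.0701]]
```

View pics/crop.png

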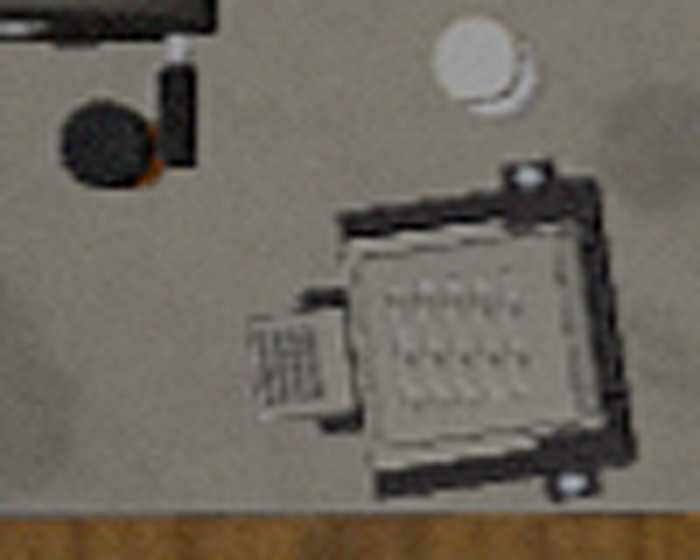

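The crop shows the rail corners at about (342,215), (598,180), (632,460) and (378,497), and the tab corners at (247,325), (335,310), (355,415) and (262,420). The table edge is at row 515. I'll fit the box pose to these points.

```bash
cat >> h.py <<'E'
from scipy.optimize import least_squares
def b2w(p,T):
    c,s=np.cos(T[2]),np.sin(T[2]);return np.array([T[0]+c*p[0]-s*p[1],T[1]+s*p[0]+c*p[1],p[2]])
E
python3 - <<'E'
from h import *
# crop px -> box pts (box +x -> image left, +y -> image down)
pts=[((342,215),(.036,-.042,.019)),((598,180),(-.040,-.042,.0225)),((632,460),(-.040,.042,.0225)),((378,497),(.036,.042,.019)),
((247,325),(.065,-.015,.020)),((262,420),(.065,.015,.020)),((350,252),(.036,-.034,.024)),((372,445),(.036,.034,.024))]
uv=[(np.array(a)-3)/7+[135,165] for a,_ in pts]
f=lambda T:np.concatenate([proj(b2w(p,T),"top")-u for u,(_,p) in zip(uv,pts)])
r=least_squares(f,[.437,.007,np.radians(98)],loss='soft_l1');T=r.x;print(T,np.degrees(T[2]),r.fun.round(1))
np.save("T.npy",T)
for n in[(.055,0,.022),(-.034,0,.028),(-.055,0,0),(.105,0,0),(.14,.034,0)]:print(n,b2w(n,T).round(4))
print("edge",ray((135+300/7,165+515/7),"top",0).round(3),ray((150,239),"top",0).round(3))
# overlay in scene
im=cv2.imread("pics/scene0.png")
for poly in([(-.04,-.042,.0225),(.036,-.042,.019),(.036,.042,.019),(-.04,.042,.0225)],[(.037,-.015,.022),(.065,-.015,.022),(.065,.015,.022),(.037,.015,.022)],[(-.034,-.026,.036),(-.034,.026,.036),(-.027,.026,.036),(-.027,-.026,.036)]):
    cv2.polylines(im,[np.round([proj(b2w(p,T),"scene")*16 for p in poly]).astype(np.int32)],1,(0,0,255),1,cv2.LINE_AA,4)
cv2.imwrite("pics/ov.png",cv2.resize(im[200:280,190:290],None,fx=7,fy=7,interpolation=cv2.INTER_CUBIC))
E
```

```text
[0.43899776 0.00615014 1.70007348] 97.40703501096486 [-0.3 -0.2 -0.1 -0.4  0.6  0.7 -0.2  0.4  0.7 -0.9  0.5  0.2 -1.3 -1.7
 -0.1  4. ]
(0.055, 0, 0.022) [0.4319 0.0607 0.022 ]
(-0.034, 0, 0.028) [ 0.4434 -0.0276  0.028 ]
(-0.055, 0, 0) [ 0.4461 -0.0484  0.    ]
(0.105, 0, 0) [0.4255 0.1103 0.    ]
(0.14, 0.034, 0) [0.3872 0.1406 0.    ]
edge [0.387 0.061 0.   ] [0.386 0.118 0.   ]
```

View pics/ov.png

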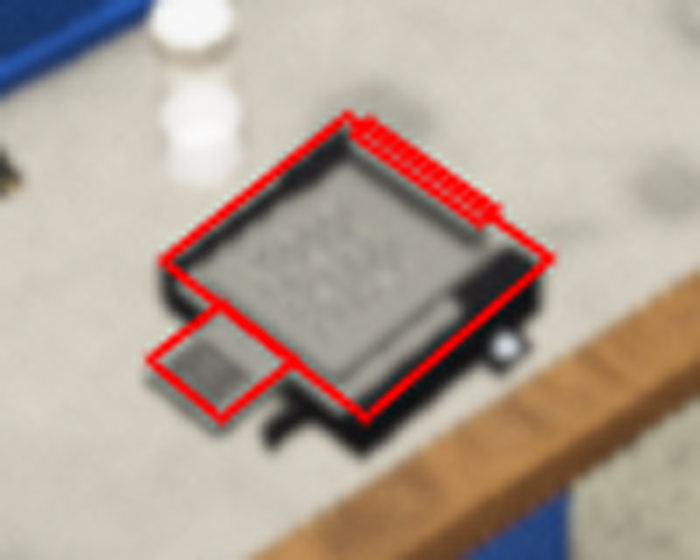

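The overlay matches the box in the scene view to about 1 px, so the pose is good. I'll turn the tool so its x axis lies along box x and close the fingers.

```bash
python3 -m creep '[[0,0,0,0,0,0.095],[0,0,0,0,0,0.095],[0,0,0,0,0,0.095],[0,0,0,0,0,0.095],[0,0,0,0,0,0.095]]' 0 20 && python3 -m creep '[[0,0,0,0,0,0.095],[0,0,0,0,0,0.098],[0,0,0,0,0,0],[0,0,0,0,0,0],[0,0,0,0,0,0]]'
cat > goal.py <<'E'
import sys
from h import *
T=np.load("T.npy");s=readout.read_state();R=s["ee_rot"];p=s["position"]
g=b2w([float(v) for v in sys.argv[1:4]],T);g[2]+=.173
print("t",s["clock"],"F",s["force"].round(1),"w",s["grip_width"])
print("shift/0.1m tool",(R.T@(g-p)/.1).round(3))
Rd=np.array([[np.cos(T[2]),np.sin(T[2]),0],[np.sin(T[2]),-np.cos(T[2]),0],[0,0,-1]])
print("turn share",(cv2.Rodrigues(R.T@Rd)[0].ravel()/1.5).round(3))
tip=p+R@[0,0,.173]-[T[0],T[1],0];c,sn=np.cos(T[2]),np.sin(T[2])
print("tip in box mm",np.round([1e3*(c*tip[0]+sn*tip[1]),1e3*(-sn*tip[0]+c*tip[1]),1e3*tip[2]],1))
E
python3 goal.py .053 0 .06
```

```text
clock: 1.4
position: [0.2443, 0.5205, 0.4047]
ee_rot: [[-0.402, 0.916, 0.0], [0.916, 0.402, 0.0], [0.0, 0.0, -1.0]]
force: [0.3, 0.4, 0.4]
grip_width: 0.0125
grip_force: 0.0
clock: 1.9
position: [0.2443, 0.5205, 0.4048]
ee_rot: [[-0.132, 0.991, 0.0], [0.991, 0.132, 0.0], [0.0, 0.0, -1.0]]
force: [-0.6, -0.1, -1.1]
grip_width: -0.0004
grip_force: 0.0
t 1.9 F [-0.6 -0.1 -1.1] w -0.0003559188364689053
shift/0.1m tool [-4.825  1.254  1.717]
turn share [ 0.    -0.     0.002]
tip in box mm [535.2 126.8 231.8]
```

```bash
python3 -m creep '[[-0.4,0.1,0,0,0,0],[-0.4,0.1,0,0,0,0],[-0.4,0.1,0,0,0,0],[-0.4,0.1,0,0,0,0],[-0.4,0.1,0,0,0,0]]' && python3 -m creep '[[-0.4,0.1,0,0,0,0],[-0.4,0.1,0,0,0,0],[-0.4,0.1,0,0,0,0],[-0.4,0.1,0,0,0,0],[-0.4,0.1,0,0,0,0]]' &&  python3 -m creep '[[-0.4,0.12,0.2,0,0,0],[-0.4,0.1,0.4,0,0,0],[0,0,0.4,0,0,0],[0,0,0.3,0,0,0],[0,0,0,0,0,0]]' && python3 goal.py .053 0 .03
```

```text
clock: 2.4
position: [0.32, 0.3273, 0.4049]
ee_rot: [[-0.132, 0.991, 0.001], [0.991, 0.132, 0.0], [0.0, 0.001, -1.0]]
force: [-0.0, 0.6, 0.6]
grip_width: 0.0001
grip_force: 0.0
clock: 2.9
position: [0.3955, 0.1353, 0.405]
ee_rot: [[-0.131, 0.991, 0.001], [0.991, 0.131, 0.0], [0.0, 0.001, -1.0]]
force: [0.0, -0.1, -1.0]
grip_width: -0.0
grip_force: 0.0
clock: 3.4
position: [0.4237, 0.0649, 0.2767]
ee_rot: [[-0.13, 0.992, -0.009], [0.992, 0.13, 0.0], [0.001, -0.009, -1.0]]
force: [0.3, -0.0, 0.8]
grip_width: 0.0
grip_force: 0.0
t 3.4 F [ 0.3 -0.   0.8] w 8.634319545328167e-06
shift/0.1m tool [-0.073  0.082  0.736]
turn share [-0.006 -0.001  0.001]
tip in box mm [ 60.5   9.1 103.7]
```

```bash
python3 -m creep '[[0,0,0.2,0,0,0],[0,0,0.2,0,0,0],[0,0,0,0,0,0],[0,0,0,0,0,0],[0,0,0,0,0,0]]' && python3 goal.py .053 0 .03; python3 - <<'E'
from h import *
im=save("scene","s1")
o=cv2.imread("pics/s1.png")[180:280,180:300]
t=save("top","t1");t=cv2.imread("pics/t1.png")[165:265,135:255]
cv2.imwrite("pics/v1.png",cv2.resize(np.hstack([o,t]),None,fx=3.3,fy=3.3,interpolation=cv2.INTER_CUBIC))
E
```

```text
clock: 3.9
position: [0.4264, 0.0656, 0.2414]
ee_rot: [[-0.13, 0.991, 0.003], [0.991, 0.13, 0.0], [-0.0, 0.003, -1.0]]
force: [-0.3, -0.2, 0.1]
grip_width: -0.0002
grip_force: 0.0
t 3.9 F [-0.3 -0.2  0.1] w -0.0002014809488578409
shift/0.1m tool [-0.076  0.047  0.385]
turn share [0.002 0.    0.001]
tip in box mm [60.5  4.3 68.5]
```

View pics/v1.png

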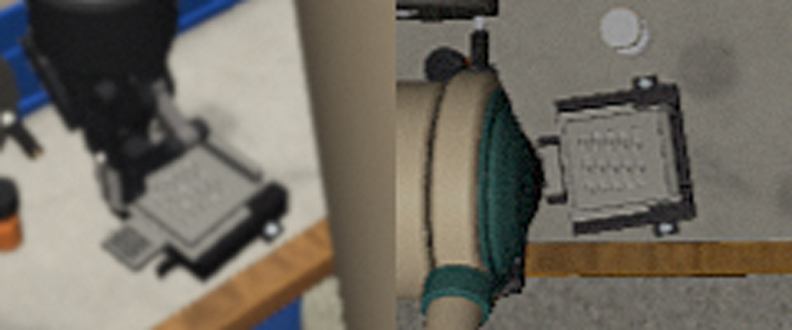

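The fingers look splayed in the scene view although the width reads 0. I'll project the tip to check this.

```bash
python3 - <<'E'
from h import *
s=readout.read_state();p=s["position"];R=s["ee_rot"]
im=cv2.imread("pics/s1.png");f=6
c=cv2.resize(im[160:260,170:290],None,fx=f,fy=f,interpolation=cv2.INTER_CUBIC)
for q in([0,0,.173],[0,.0145,.173],[0,-.0145,.173],[0,.057,.155],[0,-.057,.155],[0,0,.12]):
    u=proj(p+R@q,"scene");print(q,u.round(1));cv2.circle(c,tuple(np.round((u-[170,160]+.5)*f).astype(int)),4,(0,0,255),-1)
cv2.imwrite("pics/v2.png",c)
E
```

```text
[0, 0, 0.173] [217.5 239.3]
[0, 0.0145, 0.173] [212.3 235.3]
[0, -0.0145, 0.173] [222.8 243.3]
[0, 0.057, 0.155] [196.7 217.5]
[0, -0.057, 0.155] [238.6 249.3]
[0, 0, 0.12] [215.4 219.6]
```

View pics/v2.png

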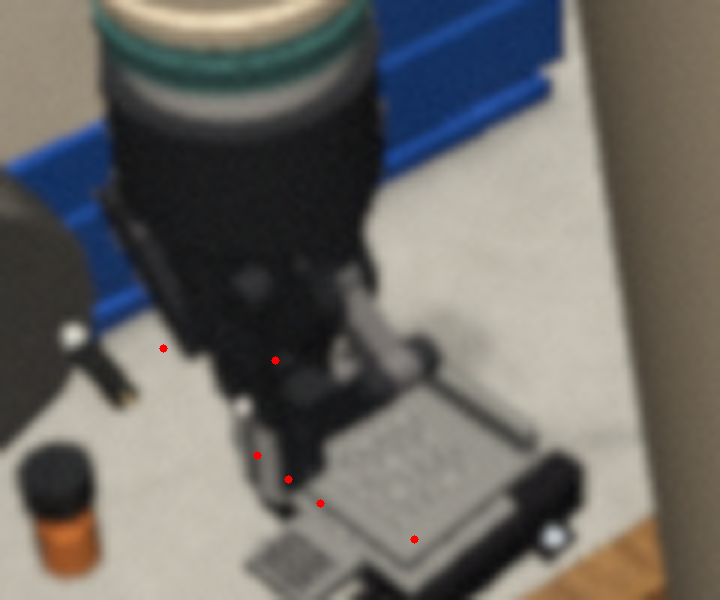

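The fingers are closed, with the tip at about (285,500) in this crop. What looked like an open finger is the knuckle linkage. Next I'll line up over the tab and come down.

```bash
python3 -m creep '[[-0.076,0.04,0,0,0,0],[0,0,0.15,0,0,0],[0,0,0.15,0,0,0],[0,0,0.07,0,0,0],[0,0,0,0,0,0]]' >/dev/null&& python3 -m creep '[[0,0,0,0,0,0],[0,0,0,0,0,0],[0,0,0,0,0,0],[0,0,0,0,0,0],[0,0,0,0,0,0]]' && python3 goal.py .053 0 .0115
```

```text
clock: 5.0
position: [0.4306, 0.0584, 0.2031]
ee_rot: [[-0.13, 0.992, 0.001], [0.992, 0.13, 0.0], [-0.0, 0.001, -1.0]]
force: [0.5, 0.3, -0.5]
grip_width: -0.0002
grip_force: 0.0
t 5.0 F [ 0.5  0.3 -0.5] w -0.0002361118553221863
shift/0.1m tool [0.001 0.016 0.186]
turn share [0.    0.    0.001]
tip in box mm [52.9  1.5 30.1]
```

```bash
python3 -m creep '[[0,0.015,0.04,0,0,0],[0,0,0.02,0,0,0],[0,0,0.02,0,0,0],[0,0,0.02,0,0,0],[0,0,0,0,0,0]]' && python3 -m creep '[[0,0,0.02,0,0,0],[0,0,0.02,0,0,0],[0,0,0.02,0,0,0],[0,0,0.02,0,0,0],[0,0,0,0,0,0]]' && python3 goal.py .053 0 .0115
```

```text
clock: 5.5
position: [0.4319, 0.0586, 0.1926]
ee_rot: [[-0.13, 0.992, -0.0], [0.992, 0.13, 0.0], [0.0, -0.0, -1.0]]
force: [-0.5, -0.3, -0.6]
grip_width: 0.0004
grip_force: 0.0
clock: 6.0
position: [0.432, 0.0586, 0.1854]
ee_rot: [[-0.13, 0.992, 0.0], [0.992, 0.13, 0.0], [0.0, 0.0, -1.0]]
force: [-1.4, 0.2, 9.9]
grip_width: 0.0004
grip_force: 5.1
t 6.0 F [-1.4  0.2  9.9] w 0.00035973236211731446
shift/0.1m tool [0.001 0.002 0.009]
turn share [ 0. -0.  0.]
tip in box mm [52.9  0.2 12.4]
```

```bash
python3 -m creep '[[0,0,0.01,0,0,0],[0,0,0.01,0,0,0],[0,0,0,0,0,0],[0,0,0,0,0,0],[0,0,0,0,0,0]]' && python3 goal.py .053 0 .0115
```

```text
clock: 6.5
position: [0.4319, 0.0586, 0.1851]
ee_rot: [[-0.13, 0.992, 0.001], [0.992, 0.13, -0.0], [-0.0, 0.001, -1.0]]
force: [-7.0, -0.0, 30.6]
grip_width: 0.0006
grip_force: 15.0
t 6.5 F [-7.  -0.  30.6] w 0.0005619060437858481
shift/0.1m tool [0.001 0.003 0.006]
turn share [0.001 0.    0.001]
tip in box mm [52.9  0.1 12.1]
```

The tab bottomed out with the tip at 12.1 mm and a 30 N reaction, so it is fully in. Next I'll lift and go behind the ridge.

```bash
python3 -m creep '[[0,0,-0.1,0,0,0],[0,0,-0.2,0,0,0],[0,0,-0.3,0,0,0],[-0.2,0,0,0,0,0],[-0.3,0,0,0,0,0]]' && python3 -m creep '[[-0.3,0,0,0,0,0],[-0.3,0,0,0,0,0],[-0.1,0,0,0,0,0],[0,0,0,0,0,0],[0,0,0,0,0,0]]' && python3 -m creep '[[0,0,0,0,0,0],[0,0,0,0,0,0],[0,0,0,0,0,0],[0,0,0,0,0,0],[0,0,0,0,0,0]]' && python3 goal.py -.063 0 .018
python3 - <<'E'
from h import *
T=np.load("T.npy")
save("scene","s2");save("top","t2")
o=cv2.imread("pics/s2.png")[170:270,190:300];t=cv2.imread("pics/t2.png")[165:265,145:255]
cv2.imwrite("pics/v3.png",cv2.resize(np.hstack([o,t]),None,fx=3.6,fy=3.6,interpolation=cv2.INTER_CUBIC))
E
```

```text
clock: 7.0
position: [0.4387, 0.0093, 0.2436]
ee_rot: [[-0.132, 0.991, 0.002], [0.991, 0.132, 0.0], [-0.0, 0.002, -1.0]]
force: [-0.4, -0.6, 0.1]
grip_width: 0.0001
grip_force: 0.0
clock: 7.5
position: [0.4472, -0.0599, 0.2425]
ee_rot: [[-0.129, 0.992, -0.001], [0.992, 0.129, 0.001], [0.001, -0.001, -1.0]]
force: [-1.1, 1.3, 0.1]
grip_width: 0.0002
grip_force: 0.0
clock: 8.0
position: [0.4475, -0.0602, 0.2429]
ee_rot: [[-0.13, 0.992, 0.0], [0.992, 0.13, 0.0], [0.0, 0.0, -1.0]]
force: [0.3, -0.7, 0.4]
grip_width: 0.0001
grip_force: 0.0
t 8.0 F [ 0.3 -0.7  0.4] w 8.019579969734944e-05
shift/0.1m tool [0.038 0.001 0.519]
turn share [ 0.    -0.     0.001]
tip in box mm [-66.8   0.1  69.9]
```

View pics/v3.png

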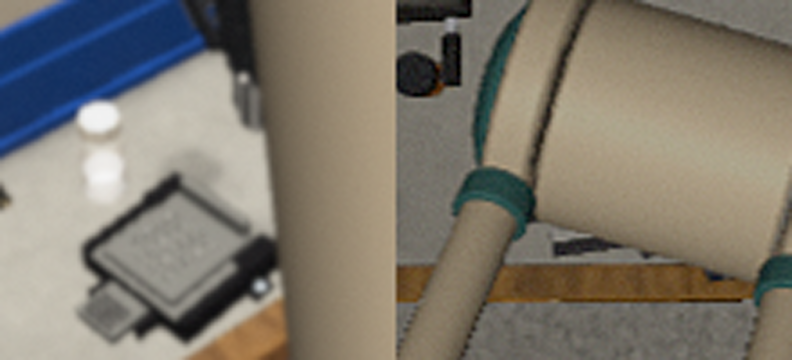

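The scene view shows the tab down at (110,310), the cover still seated and the finger clear behind the box. I'll lower it and begin the push.

```bash
python3 -m creep '[[0,0,0.2,0,0,0],[0,0,0.2,0,0,0],[0,0,0.12,0,0,0],[0,0,0,0,0,0],[0,0,0,0,0,0]]' && python3 -m creep '[[0.06,0,0,0,0,0],[0.05,0,0,0,0,0],[0.05,0,0,0,0,0],[0.05,0,0,0,0,0],[0.05,0,0,0,0,0]]' && python3 goal.py -.04 0 .018
```

```text
clock: 8.6
position: [0.4477, -0.0605, 0.191]
ee_rot: [[-0.13, 0.992, -0.0], [0.992, 0.13, 0.0], [0.0, -0.0, -1.0]]
force: [-0.1, -0.1, -0.3]
grip_width: 0.0001
grip_force: 0.0
clock: 9.1
position: [0.4442, -0.0342, 0.1912]
ee_rot: [[-0.13, 0.991, 0.001], [0.991, 0.13, -0.0], [-0.0, 0.001, -1.0]]
force: [0.2, -1.6, 1.8]
grip_width: -0.0002
grip_force: 0.6
t 9.1 F [ 0.2 -1.6  1.8] w -0.00020676733665523462
shift/0.1m tool [0.007 0.001 0.002]
turn share [0.    0.    0.001]
tip in box mm [-40.7  -0.   18.2]
```

```bash
python3 -m creep '[[0.06,0,0,0,0,0],[0.06,0,0,0,0,0],[0.06,0,0,0,0,0],[0.06,0,0,0,0,0],[0.06,0,0,0,0,0]]' && python3 -m creep '[[0.06,0,0,0,0,0],[0.06,0,0,0,0,0],[0.06,0,0,0,0,0],[0.06,0,0,0,0,0],[0,0,0,0,0,0]]' && python3 goal.py .07 0 .016
python3 - <<'E'
from h import *
save("scene","s3");o=cv2.imread("pics/s3.png")[170:270,170:290]
cv2.imwrite("pics/v4.png",cv2.resize(o,None,fx=5,fy=5,interpolation=cv2.INTER_CUBIC))
E
```

```text
clock: 9.6
position: [0.4402, -0.0044, 0.1909]
ee_rot: [[-0.13, 0.992, 0.0], [0.992, 0.13, 0.0], [0.0, 0.0, -1.0]]
force: [0.7, -1.3, 0.4]
grip_width: -0.0002
grip_force: 0.6
clock: 10.1
position: [0.4367, 0.0197, 0.1907]
ee_rot: [[-0.13, 0.991, -0.001], [0.991, 0.13, 0.001], [0.001, -0.001, -1.0]]
force: [-0.6, -1.0, 0.6]
grip_width: -0.0003
grip_force: 0.0
t 10.1 F [-0.6 -1.   0.6] w -0.00029337098938275096
shift/0.1m tool [0.563 0.006 0.018]
turn share [-0.001 -0.     0.001]
tip in box mm [13.9  0.6 17.7]
```

View pics/v4.png

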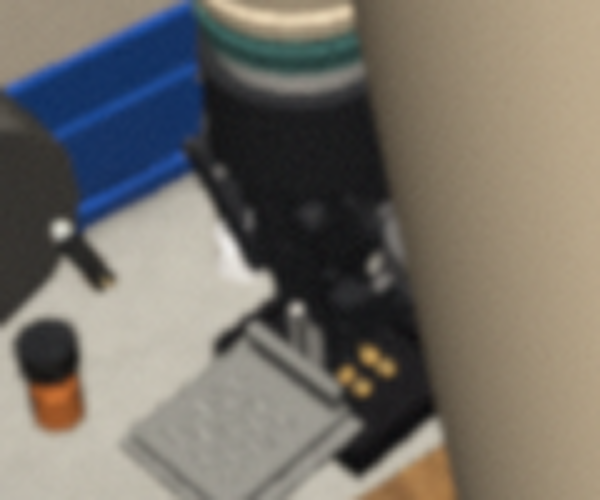

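The cover is straight, with its rear at about box x = 25 mm and its front over the tab. The stain vial at (50,375) is clear. I'll continue the push.

```bash
python3 -m creep '[[0.06,0,0,0,0,0],[0.06,0,0,0,0,0],[0.06,0,0,0,0,0],[0.06,0,0,0,0,0],[0.06,0,0,0,0,0]]' && python3 -m creep '[[0.05,0,0,0,0,0],[0.05,0,0.02,0,0,0],[0.03,0,0.01,0,0,0],[0.03,0,0,0,0,0],[0.03,0,0,0,0,0]]' && python3 goal.py .07 0 .016
python3 - <<'E'
from h import *
save("scene","s4");o=cv2.imread("pics/s4.png")[180:280,150:270]
cv2.imwrite("pics/v5.png",cv2.resize(o,None,fx=5,fy=5,interpolation=cv2.INTER_CUBIC))
E
```

```text
clock: 10.65
position: [0.4332, 0.0492, 0.1909]
ee_rot: [[-0.13, 0.992, -0.0], [0.992, 0.13, 0.0], [0.0, -0.0, -1.0]]
force: [-0.5, -0.4, -0.3]
grip_width: -0.0004
grip_force: 0.2
clock: 11.15
position: [0.4307, 0.0677, 0.1877]
ee_rot: [[-0.13, 0.992, -0.0], [0.992, 0.13, 0.0], [0.0, -0.0, -1.0]]
force: [0.2, -0.1, -0.8]
grip_width: 0.0003
grip_force: 0.2
t 11.15 F [ 0.2 -0.1 -0.8] w 0.00030375272496933046
shift/0.1m tool [ 0.079  0.003 -0.013]
turn share [-0. -0.  0.]
tip in box mm [62.1  0.3 14.7]
```

View pics/v5.png

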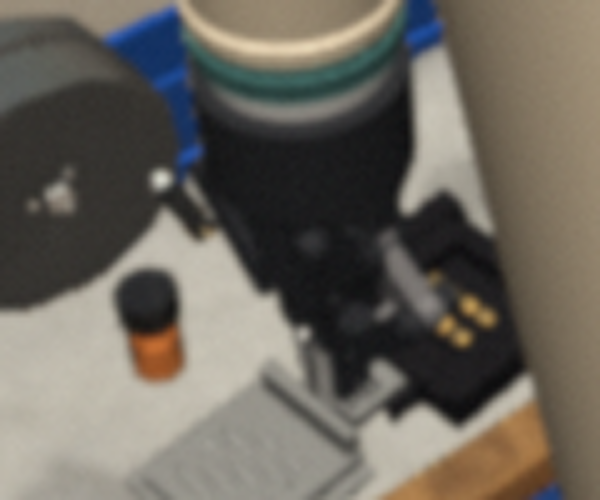

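The cover is past the tab, which is now visible behind it at (375,395). I'll push 8 mm more for margin, back off, rise and look.

```bash
python3 -m creep '[[0.03,0,0,0,0,0],[0.03,0,0,0,0,0],[0.02,0,0,0,0,0],[0,0,0,0,0,0],[-0.05,0,0,0,0,0]]' && python3 -m creep '[[-0.03,0,0,0,0,0],[0,0,-0.2,0,0,0],[0,0,-0.4,0,0,0],[0,0,-0.4,0,0,0],[-0.3,0,-0.4,0,0,0]]' >/dev/null && python3 -m creep '[[-0.4,-0.2,0,0,0,0],[-0.4,-0.2,0,0,0,0],[-0.4,-0.2,0,0,0,0],[-0.4,-0.2,0,0,0,0],[0,0,0,0,0,0]]'>/dev/null
python3 - <<'E'
from h import *
print(readout.read_state()["position"])
save("scene","s5");o=cv2.imread("pics/s5.png")[190:290,150:270]
save("top","t5");t=cv2.imread("pics/t5.png")[155:255,115:235]
cv2.imwrite("pics/v6.png",cv2.resize(np.hstack([o,t]),None,fx=3.3,fy=3.3,interpolation=cv2.INTER_CUBIC))
E
```

```text
clock: 11.7
position: [0.4303, 0.0707, 0.1879]
ee_rot: [[-0.13, 0.991, 0.0], [0.991, 0.13, 0.0], [0.0, 0.0, -1.0]]
force: [0.2, -0.8, -0.4]
grip_width: 0.0001
grip_force: 0.0
[ 0.37474662 -0.13579457  0.32811378]
```

View pics/v6.png

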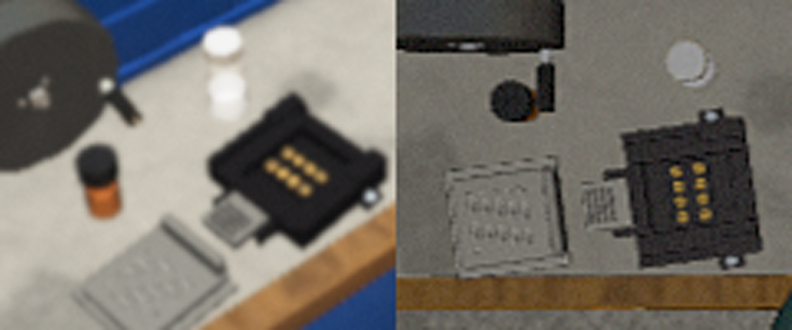

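The cover lies flat on the table at (507,215) in the top half of the picture, about 8 mm clear of the tab at (600,205). The vials have not moved and the arm is away.

```bash
python3 -c "
from rig import job;print(job.finish_job())"
```

```text
the job is handed in; nothing more can be done
None
```

The wide box is open: I pressed its tab fully in with the cover seated, then pushed the cover off so it lies flat on the table about 8 mm clear of the tab, and handed the job in; the narrow box and bystanders weren't touched.

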